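Square a flower plinth into the assembly fence

ROBOT

A 6-joint arm with a two-finger parallel gripper is mounted at the origin on the work surface. World frame = base frame: x ahead of the robot, y to its left, z up, the work surface at z = 0. Lengths are in m, angles in rad, forces in N, time in s.
With the tool pointing down it reaches from about 0.25 to 0.725 m from the base axis. Payload 9.7 kg.
Tool frame: the origin (TCP) lies midway between the tips of the shut fingers; the grasp point (between the pads) lies 19 mm behind it; x points along the fingers, y is the direction in which the jaws open and shut, and the axes are right-handed (so a half turn about x gives the same grasp; the last joint's range is limited). The gripper opens to 85 mm and grips with 20 to 120 N. Pads are 22 mm wide; open, the fingers measure 114 mm over their backs; the gripper's body (76 mm by 85 mm) begins 54 mm behind the grasp point. The pads swing forward as they close: fully open they stand 13 mm farther back than shut.
Start: joints at [-1.281, 0.087, 0.176, 1.66, 0, 1.571], TCP at [0.157, -0.527, 0.231] pointing down, gripper open.
Joint ranges: [-3.13, 3.13], [-0.85, 1.81], [-1.15, 1.24], [-2.2, 2.28], [-1.44, 1.52], [-3.14, 3.14]. Speed limits (rad/s): [2.22, 2.22, 2.57, 3.14, 3.14, 3.14].

INTERFACE

Orientations are given as [roll, pitch, yaw] about the fixed x, y, z axes, in that order (R = Rz(yaw) Ry(pitch) Rx(roll)).
In Python, from station import robot gives the robot as it stands.
- The arm moves only by the shell command python3 -m crank 'ROWS'. ROWS is text: rows parted by semicolons, each of 5 numbers parted by spaces: the opening, from -1 (shut) to 1 (fully open), so that 0 is half open, then the shift along the world's x, y, z in m, then the turn about the world's z in rad. A call has 1 to 20 rows; each row shifts and turns the commanded pose from where the row before left it; what a row does not reach is not made up. A row lasts 1/12 s, in which the tool goes at most 41.7 mm and 7.16 degrees, less where a joint would pass 70% of its speed; a pose out of reach is approached as far as the arm can. A call is refused whole if a number of a shift passes 0.0417 or a number of a turn 0.125, either way. A call with a gripper value outside its range is refused whole. The fingers move at their own pace and stop on an object; the grip force is fixed at half the most. Time passes only in rows, so rows that do not move let the fingers close. It gives the time, the measured TCP pose, the force and the opening at its end, in the units of the state.
- robot.sense(): the state, without advancing time (a new reading comes with each control period).
- robot.get_image(name): name is "scene" or "top"; returns the picture (480x640x3 uint8, blue, green, red); there is no depth.
- robot.get_calibration(name): a dict with "K" (3x3 intrinsics, pixels), "position" and "orientation" of the camera in the world. Camera axes: x right, y up, looking along -z (the intrinsics and any distortion apply to the point x, -y, -z); pixel columns grow to the right and rows downward; lengths in m; the calibration is good to about 2 mm. A picture is of the moment at which its call begins. get_calibration takes no time and is no camera call.
- robot.finish_job(): hands the job in, once; it reports no verdict.
Trained networks look in the newest picture that a camera, given by its name, has taken for a name from the list of things; names that differ only in an ending like _2 or _b are one class to them, and where a whole thing is asked for, a point or a joint stands for the part that bears it (a point fixed in the world has none). Each returns a list of dicts, best first, with "score" (0 to 1); they miss things now and then, are a little off and sometimes report something else, mostly with a low value. They report only what shows in the picture. A call takes as long as a camera call. They do not tell look-alikes from the thing itself.
- robot.boxes_of(label, camera): "location" ([column, row] in pixels, amid what is visible of it).
- robot.cut_out(label, camera): "mask" (480x640 bool, what is visible of it) and "location" ([column, row] in pixels, amid what is visible of it).
- robot.tip_of(label, camera): "location" ([column, row] in pixels: a listed point, or the origin of a listed thing).
The state is a dict: "clock": time; "q": joint angles; "joint_vel": joint speeds; "joint_torque": joint torques, N m; "tool_pos": TCP position; "ee_rot": TCP orientation; "ft_force": force on the tool from outside, world axes, zero at the start; "torque": the same for the moment, N m; "grip_width": opening from 0.0 (shut) to 1.0 (fully open).
Only numpy, scipy, OpenCV 4.12 (cv2) and the standard library are available. Lean on these libraries where they do the work, as an engineer would, in place of code of your own. Each camera call takes 0.05 s, during which the arm holds its last target. There are 200 camera calls.

TASK

Push the larger of the two wooden plinths along the bench until its far long side lies flush against the aluminium fence and its left end is up against the dark steel stop, then move clear. Only push it by its wooden edges: do not pick it up or tip it, do not touch its brass socket, which has just been set, and do not shove the stop along the fence. Leave the small plinth, the finial and the jar where they are.

Things in the scene. Friction and masses are not known exactly. Their poses are not given: they have to be found in the camera images.
- plinth_mid (a point): Centre (half-way up, 15 mm above the bench) of the larger plinth, the one to push: a loose flat block of mid-brown wood 90 mm (its x) by 130 mm (its y) by 30 mm high, about 0.2 to 0.45 kg; it takes about 2 to 6 N to slide it. At the start its long (y) axis is within about 20 degrees of the fence's direction and it lies on the robot's side of the fence, to the right (-y) of the stop.
- plinth_socket: Upright brass stem socket fixed in the middle of the larger plinth's top: 16 mm across with a 26 mm flange 3 mm thick at its foot, 28 mm high, its top 58 mm above the bench. Origin at the centre of its foot, on the plinth's top. Not to be touched.
- fence: Straight aluminium bar fixed on the bench, 35 mm high, 30 mm thick. Origin on the bench in the plane of the face that looks toward the robot; x points away from the robot, square to that face (the bar fills x = 0 to 30 mm); y runs along the bar to the robot's left (the bar reaches from y = -290 to +300 mm). Small steel brackets behind it.
- corner (a point): Inner corner, 15 mm above the bench, where the fence's near face (local x = 0) meets the stop's right-hand face (local y = 0); axes as the fence's. The stop is a dark steel block that juts 70 mm from the fence toward the robot (local x = -70 to 0) and is 40 mm long (local y = 0 to 40 mm), 45 mm high, with a black clamp knob up to 66 mm high over the fence. It is clamped on the fence at a place that varies; it holds against an ordinary push but slips above about 40 N.
- small_mid (a point): Centre (15 mm above the bench) of the small plinth, same make, 50 mm (its x) by 70 mm (its y) by 30 mm high with the same brass socket (top 58 mm above the bench). To be left alone; loose.
- finial: Turned black finial, 66 mm across, 116 mm high, loose. Origin at the centre of its underside.
- jar: Glass jar with a steel lid, 60 mm across, 75 mm high, loose. Origin at the centre of its underside.
- plinth: The larger plinth itself, origin at the centre of its underside, axes as plinth_mid.
Things that resemble listed ones, but are neither listed nor needed, are in the scene too. Leave any green look-alike of the plinth alone.

How it is judged:
At the end, for the whole second after the job is handed in: The larger plinth lies flat and at rest with its long side within 3 mm of the fence, parallel to it within 0.03 rad, and its end within 3 mm of the stop (x of plinth_mid in the frame of corner between -0.048 and -0.042 m and y of plinth_mid in the frame of corner between -0.068 and -0.062 m and angle between the y axis of plinth_mid and the y axis of corner, either way round below 0.03 rad and height (world z) of plinth_mid below 0.018 m and angle between plinth_mid's own z axis and vertical below 0.05 rad and linear speed of plinth below 0.01 m/s); the robot touches nothing.
It fails at once if the larger plinth is lifted (10 mm) or tipped (0.2 rad) (height (world z) of plinth_mid above 0.025 m or angle between plinth_mid's own z axis and vertical above 0.2 rad).
It fails at once if the brass socket of the larger plinth is touched (contact force between plinth_socket and anything else above 0.3 N).
It fails at once if the stop is shoved along the fence by more than 5 mm (distance of corner from where it was at the start of the episode above 0.005 m).
It fails at once if the small plinth, finial or jar is moved by more than 10 mm (distance of any of small_mid, finial, jar from where it was at the start of the episode above 0.01 m).
It also fails if it takes over 56 s, if anything falls off the work surface, if the arm or the gripper's body presses on something with over 40 N, if the wrist force passes 120 N, or if a joint passes its speed limit or range.

## Working session

There is one attempt and no reset: what is moved stays moved. The work goes in short steps, Python scripts to look and compute and a shell command to move; the robot and the scene stay as the last step left them, time stands still between calls to the robot, and variables do not carry over. Pictures are saved under pics/ and viewed, about 8 in all and at most 12, crops included, and the job is handed in when it is done.

```bash
mkdir -p pics; ls; cat > h.py <<'E'
import numpy as np, cv2
from scipy.spatial.transform import Rotation as R
from station import robot
def cam(n):
    c=robot.get_calibration(n); o=np.array(c["orientation"],float)
    Rm=o if o.shape==(3,3) else R.from_euler('xyz',o).as_matrix() if o.size==3 else None
    return np.array(c["K"]),np.array(c["position"]),Rm,c
def ray(n,uv,z):
    K,p,Rm,c=cam(n); d=np.array(c.get("distortion",np.zeros(5)),float)
    x,y=cv2.undistortPoints(np.array([[uv]],float),K,d)[0,0]
    v=Rm@np.array([x,-y,-1]); return p+v*(z-p[2])/v[2]
def proj(n,P):
    K,p,Rm,c=cam(n); q=(np.atleast_2d(P)-p)@Rm; q=q*[1,-1,-1]; d=np.array(c.get("distortion",np.zeros(5)),float)
    return cv2.projectPoints(q,np.zeros(3),np.zeros(3),K,d)[0][:,0]
E
python3 - <<'E'
from h import *
for n in("scene","top"):
    cv2.imwrite(f"pics/{n}0.png",robot.get_image(n)); print(robot.get_calibration(n))
    for l,z in(("plinth_mid",.015),("plinth_socket",.03),("corner",.015),("fence",0),("small_mid",.015),("finial",0),("jar",0)):
        for r in robot.tip_of(l,n)[:4]: print(n,l,round(r["score"],2),np.round(r["location"]),np.round(ray(n,r["location"],z),3))
print(robot.sense())
E
```

```text
pics
{'K': array([[532.91941458,   0.        , 316.67566388],
       [  0.        , 532.91941458, 224.43389823],
       [  0.        ,   0.        ,   1.        ]]), 'position': array([1.1682331 , 0.58156609, 0.8620359 ]), 'orientation': array([ 0.82990814, -0.00831438,  2.31020538])}
scene plinth_mid 0.88 [435. 246.] [0.35  0.208 0.015]
scene plinth_mid 0.75 [342. 225.] [0.44  0.007 0.015]
scene plinth_mid 0.69 [328. 172.] [ 0.308 -0.152  0.015]
scene plinth_mid 0.22 [340. 221.] [ 0.434 -0.004  0.015]
scene plinth_socket 0.64 [434. 241.] [0.354 0.205 0.03 ]
scene plinth_socket 0.58 [324. 173.] [ 0.333 -0.146  0.03 ]
scene plinth_socket 0.55 [337. 224.] [0.459 0.009 0.03 ]
scene corner 0.56 [383. 323.] [0.601 0.251 0.015]
scene fence 0.69 [298. 280.] [0.626 0.041 0.   ]
scene small_mid 0.56 [279. 203.] [ 0.486 -0.157  0.015]
scene finial 0.75 [498. 298.] [0.377 0.383 0.   ]
scene finial 0.4 [340. 225.] [ 0.43  -0.005 -0.   ]
scene jar 0.75 [228. 152.] [ 0.413 -0.432  0.   ]
{'K': array([[451.44056215,   0.        , 313.77937501],
       [  0.        , 451.44056215, 230.29786753],
   
[... 736 characters left out ...]
 0.   ]
top jar 0.54 [299. 258.] [0.444 0.006 0.   ]
{'clock': 0.8, 'q': array([-1.28103803e+00,  8.69238270e-02,  1.75957147e-01,  1.65980065e+00,
        1.49983972e-05,  1.57084435e+00]), 'joint_vel': array([ 0.00213942, -0.0014996 , -0.00130073, -0.0009689 , -0.00082713,
        0.00163453]), 'joint_torque': array([-2.94957666e-03, -5.20065880e+01,  4.64821422e+01,  1.83958109e-03,
       -4.19582193e-05,  1.52604815e-05]), 'tool_pos': array([ 0.15715569, -0.52708857,  0.23130041]), 'ee_rot': array([ 2.04819723,  1.57076368, -0.80368515]), 'ft_force': array([-0.35584649,  0.27619823,  0.38944452]), 'torque': array([-0.02933316,  0.02296531,  0.01652623]), 'grip_width': 0.999228310340694}
```

View pics/top0.png

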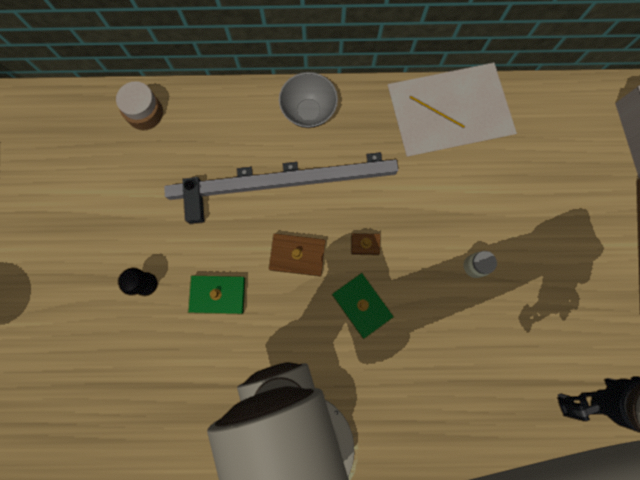

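View pics/scene0.png

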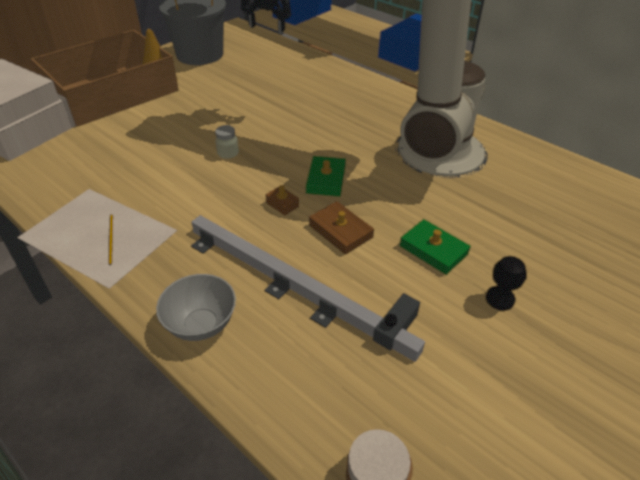

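Candidates in the top view: brown plinth (297,255); green look-alikes (217,295) and (362,306), to be left alone; small brown plinth (366,242). I choose the larger brown one and will check it in a close crop while measuring.

```bash
cat >> h.py <<'E'
from scipy.optimize import least_squares
def quad(n,label,near,hx=.045,hy=.065,h=.03):
    """fit block pose to mask by silhouette IoU-ish; near = xy guess"""
    best=min(robot.cut_out(label,n),key=lambda r:np.linalg.norm(ray(n,r["location"],.015)[:2]-near))
    m=best["mask"].astype(np.uint8); cs,_=cv2.findContours(m,0,1); c=max(cs,key=cv2.contourArea)[:,0].astype(float)
    def res(p):
        X=[]
        ca,sa=np.cos(p[2]),np.sin(p[2])
        for z in(0,h):
            for a,b in((1,1),(1,-1),(-1,-1),(-1,1)): X.append([p[0]+ca*a*hx-sa*b*hy,p[1]+sa*a*hx+ca*b*hy,z])
        hull=cv2.convexHull(proj(n,X).astype(np.float32))
        return np.array([cv2.pointPolygonTest(hull,tuple(map(float,q)),True) for q in c])
    f=min((least_squares(res,[*near,t],loss='soft_l1',diff_step=1e-3,x_scale=[.01,.01,.1]) for t in(-.25,0,.25)),key=lambda f:f.cost)
    return f.x,f.cost/len(c)
def jaw():
    s=robot.sense(); M=R.from_euler('xyz',s["ee_rot"]).as_matrix(); return s,M
E
python3 - <<'E'
from h import *
im={n:robot.get_image(n) for n in("top","scene")}
for n in im: print(n,quad(n,"plinth_mid",np.array([.441,.01])))
m=robot.cut_out("fence","top")[0]["mask"]
# near (lower in image) upper edge of the bar: bottom edge of mask per column
pts=[]
for u in list(range(212,392,6)):
    r=np.where(m[:,u])[0]
    if len(r): pts.append([*ray("top",(u,r.max()+.5),0.0)[:2],*ray("top",(u,r.min()-.5),.035)[:2]])
pts=np.array(pts)
for k in(0,2):
    s,i=np.polyfit(pts[:,k+1],pts[:,k],1); print("fence x=%.4f%+.4f*y"%(i,s), np.std(pts[:,k]-s*pts[:,k+1]-i))
for n in im: print(n,[(round(r["score"],2),ray(n,r["location"],.015).round(4)) for r in robot.tip_of("corner",n)])
s,M=jaw(); print("jaw",M[:,1],"fingers",M[:,0])
a=cv2.resize(im["top"][140:330,150:410],None,fx=3,fy=3,interpolation=cv2.INTER_CUBIC); cv2.imwrite("pics/crop1.png",a)
E
```

```text
top (array([ 0.44848961,  0.01047793, -0.13590355]), np.float64(0.11045613358740473))
scene (array([ 0.44670948,  0.00778764, -0.13449695]), np.float64(0.46741425100878486))
fence x=0.6338-0.1029*y 0.001143115269310617
fence x=0.6684-0.1072*y 0.011664140229789326
top [(0.8, array([0.6047, 0.2575, 0.015 ]))]
scene [(0.68, array([0.6051, 0.257 , 0.015 ]))]
jaw [ 2.85747114e-01 -9.58305059e-01  5.53947526e-06] fingers [ 4.25234678e-05  6.89914230e-06 -9.99999999e-01]
```

View pics/crop1.png

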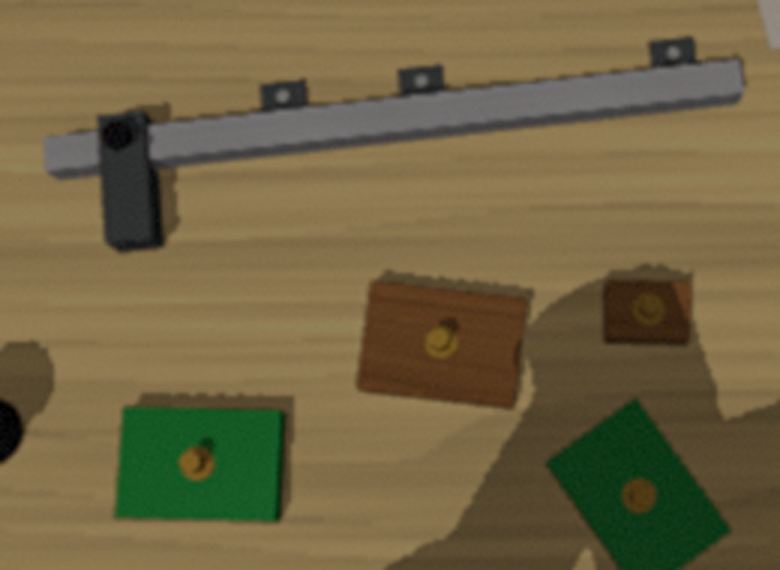

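The crop confirms a brown block with a socket at crop (440,340). Its long axis tilts −0.136 rad, and the fence tilts +0.103. The green plates at crop (195,463) and (640,490) stay clear of the path. First I'll move above the near side.

```bash
python3 -m crank '1 0.015 0.038 0 -0.0135;1 0.015 0.038 0 -0.0135;1 0.015 0.038 0 -0.0135;1 0.015 0.038 0 -0.0135;1 0.015 0.038 0 -0.0135;1 0.015 0.038 0 -0.0135;1 0.015 0.038 0 -0.0135;1 0.015 0.038 0 -0.0135;1 0.015 0.038 0 -0.0135;1 0.015 0.038 0 -0.0135;1 0.015 0.038 0 -0.0135;1 0.015 0.038 0 -0.0135;1 0.015 0.038 0 -0.0135;1 0.003 0.038 0 -0.0135;1 0 0 0 0;1 0 0 0 0'; python3 -c "
from h import *
s,M=jaw();print(M[:,1],M[:,0])"
```

```text
clock: 2.48
tool_pos: [0.3551, 0.0069, 0.2313]
ee_rot: [0.51, 1.571, -2.524]
ft_force: [-0.2, -1.0, 0.1]
grip_width: 1.004
[ 1.06573804e-01 -9.94304794e-01  1.56855680e-05] [-2.61822239e-05 -1.85817339e-05 -9.99999999e-01]
```

```bash
python3 -m crank '1 0 0 -0.035 0;1 0 0 -0.035 0;1 0 0 -0.035 0;1 0 0 -0.035 0;1 0 0 -0.035 0;1 0 0 -0.025 0;1 0 0 -0.015 0;1 0 0 -0.008 0;1 0 0 -0.005 0;1 0 0 -0.002 0;1 0 0 0 0;1 0 0 0 0'; python3 - <<'E'
from h import *
cv2.imwrite("pics/scene1.png",robot.get_image("scene")[100:350,200:530].repeat(2,0).repeat(2,1))
E
```

```text
clock: 3.48
tool_pos: [0.3559, 0.0047, 0.0023]
ee_rot: [3.017, 1.569, -0.024]
ft_force: [0.1, -0.9, -0.2]
grip_width: 1.0
```

View pics/scene1.png

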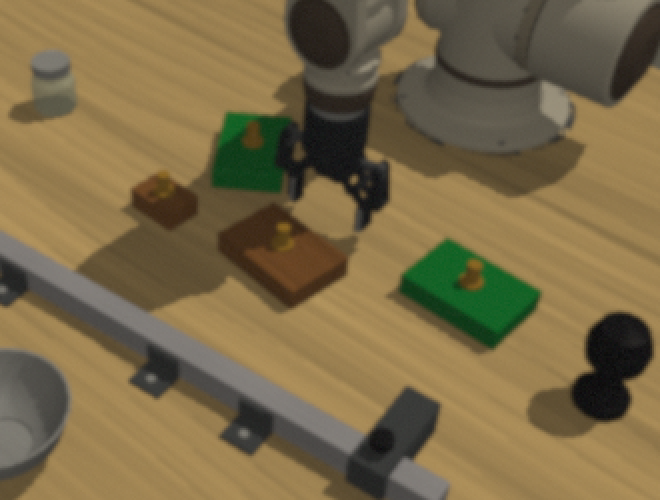

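```bash
python3 -m crank '1 0.01 0.001 0 0;1 0.01 0.001 0 0;1 0.01 0.001 0 0;1 0.01 0.001 0 0;1 0.01 0.001 0 0;1 0.01 0.001 0 0;1 0.01 0.001 0 0;1 0.01 0.001 0 0;1 0.01 0.001 0 0;1 0.01 0.001 0 0;1 0.01 0.001 0 0;1 0.01 0.001 0 0;1 0.01 0.001 0 0;1 0.01 0.001 0 0;1 0.01 0.001 0 0'; python3 - <<'E'
from h import *
im=robot.get_image("scene"); cv2.imwrite("pics/scene2.png",cv2.resize(im[100:350,200:530],None,fx=2,fy=2))
print(quad("scene","plinth_mid",np.array([.53,.02])))
E
```

```text
clock: 4.78
tool_pos: [0.5061, 0.02, 0.0013]
ee_rot: [-0.18, 1.571, 3.063]
ft_force: [-3.4, -0.6, 2.6]
grip_width: 0.999
(array([0.55916129, 0.03021541, 0.10141183]), np.float64(0.3415275782919878))
```

View pics/scene2.png

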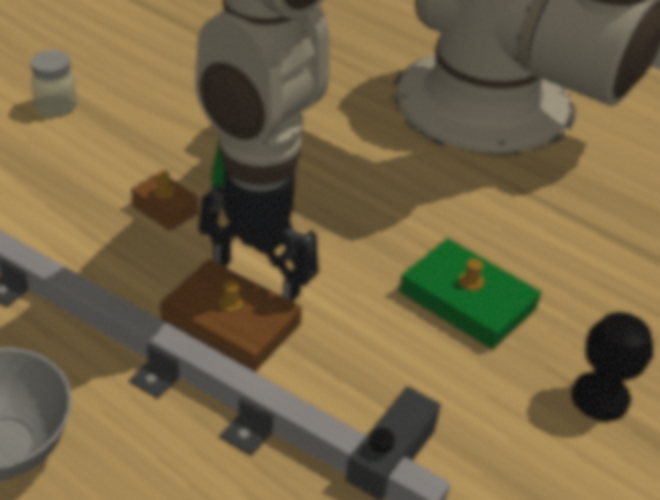

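```bash
python3 -m crank '1 0.006 0.0006 0 0;1 0.006 0.0006 0 0;1 0.004 0.0004 0 0;1 0.002 0.0002 0 0;1 0 0 0 0;1 0 0 0 0;1 -0.01 -0.001 0 0;1 -0.02 -0.002 0 0;1 -0.02 -0.002 0 0;1 0 0 0.03 0;1 0 0 0.03 0;1 0 0 0.03 0;1 0 0 0.03 0;1 0 0 0.01 0'; python3 - <<'E'
from h import *
print(robot.sense()["q"].round(3))
for n in("scene","top"):
  robot.get_image(n); print(quad(n,"plinth_mid",np.array([.575,.03])))
E
```

```text
clock: 6.05
tool_pos: [0.4738, 0.0167, 0.1359]
ee_rot: [3.079, 1.565, 0.038]
ft_force: [-0.2, -1.2, 0.8]
grip_width: 1.002
[ 0.035 -0.115 -0.208  1.472  0.     3.076]
(array([ 0.56949614,  0.02935964, -0.10449276]), np.float64(2.1579599543719166))
(array([ 0.35549801,  0.24721169, -0.05909107]), np.float64(2.3635344964461744))
```

```bash
python3 -m crank '0 0.0085 -0.0078 0 0.1205;0 0.0085 -0.0078 0 0.1205;0 0.0085 -0.0078 0 0.1205;0 0.0085 -0.0078 0 0.1205;0 0.0085 -0.0078 0 0.1205;0 0.0085 -0.0078 0 0.1205;0 0.0085 -0.0078 0 0.1205;0 0.0085 -0.0078 0 0.1205;0 0.0085 -0.0078 0 0.1205;0 0.0085 -0.0078 0 0.1205;0 0.0085 -0.0078 0 0.1205;0 0.0085 -0.0078 0 0.1205;0 0.0085 -0.0078 0 0.1205;0 0 0 0 0;0 0 0 0 0'; python3 - <<'E'
from h import *
s,M=jaw();print(M[:,1],s["q"].round(2))
for n in("scene","top"):
  im=robot.get_image(n); cv2.imwrite(f"pics/{n}3.png",im);print(n,quad(n,"plinth_mid",np.array([.575,.03])))
E
```

```text
clock: 7.5
tool_pos: [0.5828, -0.0847, 0.1292]
ee_rot: [-1.836, 1.568, 2.969]
ft_force: [-0.3, 0.2, 0.7]
grip_width: 0.503
[ 0.99572187  0.0923482  -0.00312692] [-0.14  0.17  0.07  1.47  0.    1.33]
scene (array([0.57149344, 0.03008136, 0.        ]), np.float64(2.002237665235296))
top (array([0.57768439, 0.03165445, 0.05553912]), np.float64(2.831225758108304))
```

View pics/scene3.png

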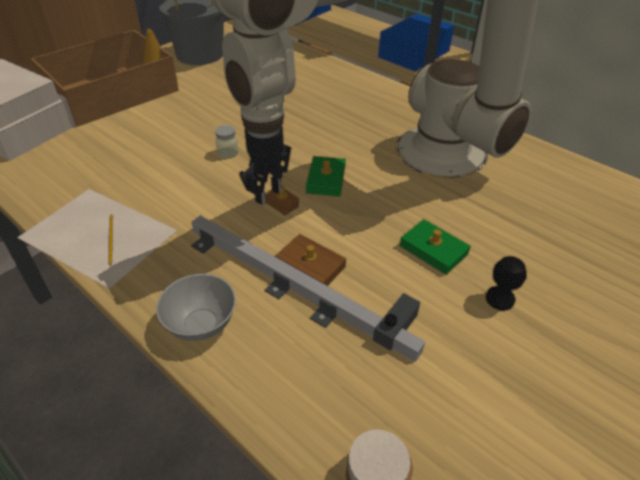

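```bash
python3 -m crank '0 0.005 0 -0.035 0;0 0 0 -0.035 0;0 0 0 -0.03 0;0 0 0 -0.015 0;0 0 0 -0.008 0;0 0 0 -0.004 0;0 0 0 0 0;0 -0.001 0.01 0 0;0 -0.001 0.01 0 0;0 -0.001 0.01 0 0;0 -0.001 0.01 0 0;0 -0.001 0.01 0 0;0 -0.001 0.01 0 0;0 -0.001 0.01 0 0;0 0 0 0 0'; python3 - <<'E'
from h import *
for n in("scene","top"):
  im=robot.get_image(n); cv2.imwrite(f"pics/{n}4.png",cv2.resize(im[150:350,200:460],None,fx=3,fy=3)if n=="scene" else im)
E
```

```text
clock: 8.95
tool_pos: [0.5814, -0.0126, 0.0044]
ee_rot: [-3.123, 1.57, 1.688]
ft_force: [-1.1, -0.4, 1.0]
grip_width: 0.498
```

View pics/scene4.png

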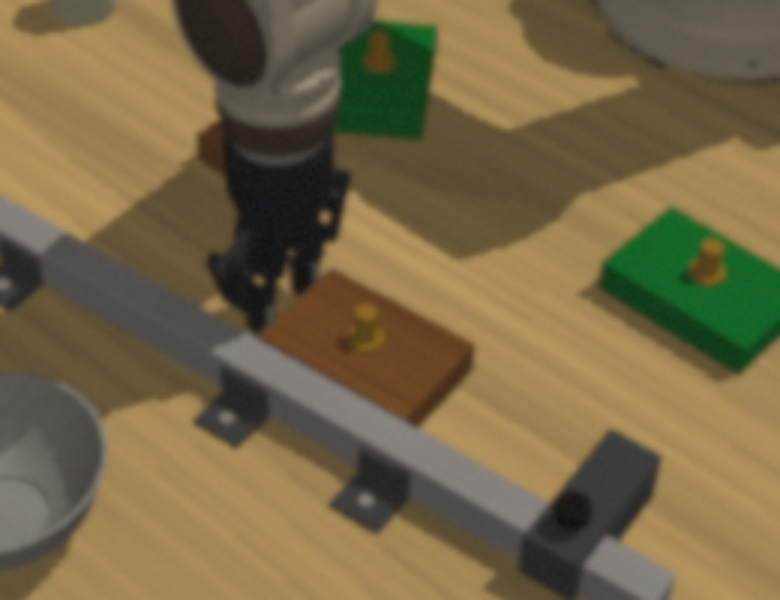

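```bash
python3 -m crank '0 -0.001 0.01 0 0;0 -0.001 0.01 0 0;0 -0.001 0.01 0 0;0 -0.001 0.01 0 0;0 -0.001 0.01 0 0;0 -0.001 0.01 0 0;0 -0.001 0.01 0 0;0 -0.001 0.01 0 0;0 -0.001 0.01 0 0;0 -0.001 0.01 0 0;0 -0.0005 0.005 0 0;0 0 0 0 0'; python3 - <<'E'
from h import *
im=robot.get_image("scene"); cv2.imwrite("pics/scene5.png",cv2.resize(im[180:370,240:460],None,fx=3,fy=3))
im=robot.get_image("top"); cv2.imwrite("pics/top5.png",cv2.resize(im[150:270,170:330],None,fx=4,fy=4))
E
```

```text
clock: 10.05
tool_pos: [0.5711, 0.0917, 0.0044]
ee_rot: [2.787, 1.57, 1.314]
ft_force: [0.1, 0.5, -0.1]
grip_width: 0.499
```

View pics/scene5.png

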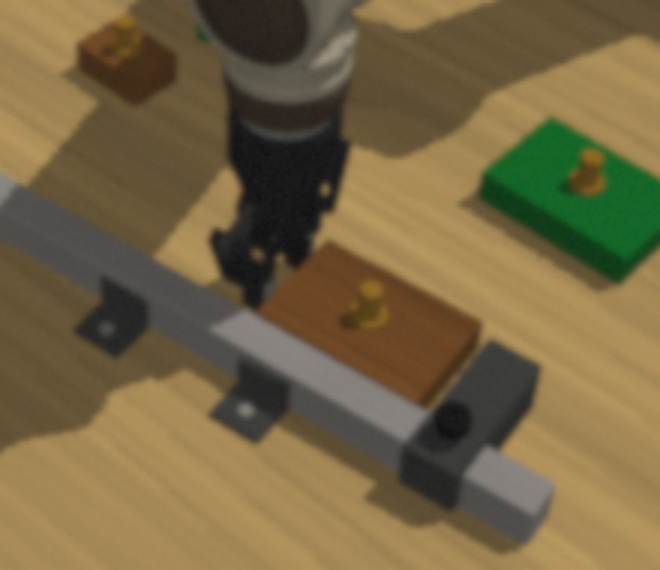

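```bash
python3 -m crank '0 -0.0004 0.004 0 0;0 -0.0004 0.004 0 0;0 -0.0003 0.003 0 0;0 -0.0002 0.002 0 0'; python3 -m crank '0 -0.0002 0.002 0 0;0 0 0 0 0';python3 -m crank '0 -0.0002 0.002 0 0;0 0 0 0 0'
```

```text
clock: 10.48
tool_pos: [0.5699, 0.1034, 0.0044]
ee_rot: [0.624, 1.571, -0.851]
ft_force: [0.7, -2.6, 0.7]
grip_width: 0.5
clock: 10.65
tool_pos: [0.5697, 0.1057, 0.0044]
ee_rot: [2.412, 1.57, 0.938]
ft_force: [-0.4, 0.6, 0.2]
grip_width: 0.506
clock: 10.82
tool_pos: [0.5695, 0.1075, 0.0043]
ee_rot: [2.362, 1.571, 0.888]
ft_force: [0.4, 0.1, 1.9]
grip_width: 0.504
```

```bash
python3 -m crank '0 -0.0002 0.002 0 0';python3 -m crank '0 -0.0002 0.002 0 0';python3 -m crank '0 -0.0001 0.001 0 0';python3 -m crank '0 -0.0001 0.001 0 0'
```

```text
clock: 10.9
tool_pos: [0.5695, 0.1079, 0.0044]
ee_rot: [0.054, 1.567, -1.422]
ft_force: [1.9, -19.0, 1.8]
grip_width: 0.502
clock: 10.98
tool_pos: [0.5695, 0.1079, 0.0044]
ee_rot: [0.037, 1.563, -1.44]
ft_force: [2.6, -31.2, 3.9]
grip_width: 0.504
clock: 11.07
tool_pos: [0.5695, 0.1079, 0.0044]
ee_rot: [0.031, 1.561, -1.446]
ft_force: [2.6, -31.7, 4.5]
grip_width: 0.498
clock: 11.15
tool_pos: [0.5695, 0.1079, 0.0044]
ee_rot: [0.021, 1.56, -1.456]
ft_force: [3.3, -37.0, 4.1]
grip_width: 0.503
```

```bash
python3 -m crank '0 0.001 -0.01 0 0;0 0.002 -0.02 0 0;0 0.002 -0.02 0 0;0 0 0 0.03 0;0 0 0 0.03 0;0 0 0 0.03 0;0 0 0 0.03 0;0 0 0 0 0'; python3 -m crank '1 -0.0082 0.0084 0 0.121;1 -0.0082 0.0084 0 0.121;1 -0.0082 0.0084 0 0.121;1 -0.0082 0.0084 0 0.121;1 -0.0082 0.0084 0 0.121;1 -0.0082 0.0084 0 0.121;1 -0.0082 0.0084 0 0.121;1 -0.0082 0.0084 0 0.121;1 -0.0082 0.0084 0 0.121;1 -0.0082 0.0084 0 0.121;1 -0.0082 0.0084 0 0.121;1 -0.0082 0.0084 0 0.121;1 -0.0082 0.0084 0 0.121;1 0 0 0 0;1 0 0 0 0'; python3 - <<'E'
from h import *
s,M=jaw();print(M[:,1],s["q"].round(2))
im=robot.get_image("scene"); cv2.imwrite("pics/scene6.png",cv2.resize(im[200:370,280:480],None,fx=3.5,fy=3.5))
E
```

```text
clock: 11.82
tool_pos: [0.5761, 0.0638, 0.1308]
ee_rot: [1.668, 1.562, 0.194]
ft_force: [0.2, 0.8, 0.3]
grip_width: 0.5
clock: 13.07
tool_pos: [0.4671, 0.1729, 0.1242]
ee_rot: [1.153, 1.57, 1.25]
ft_force: [0.4, 0.2, -0.2]
grip_width: 1.0
[-9.65454532e-02  9.95328525e-01  3.19162708e-04] [ 0.35 -0.05 -0.17  1.45  0.    0.26]
```

View pics/scene6.png

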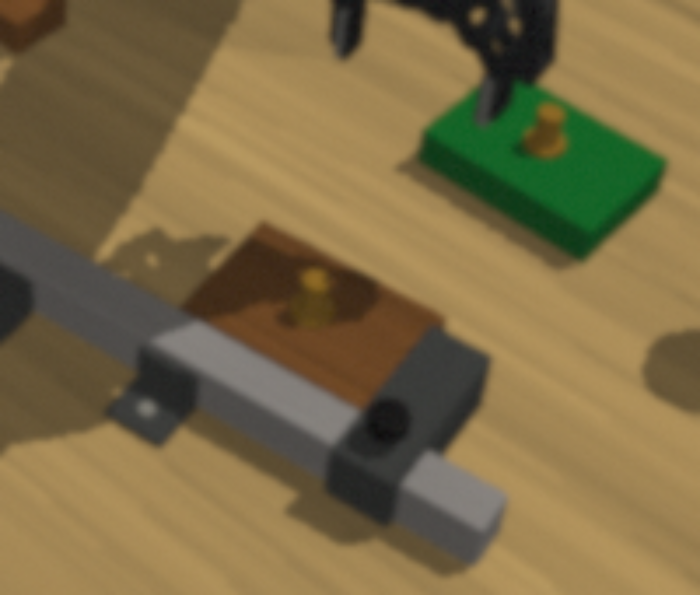

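```bash
python3 -m crank '1 0 0 -0.035 0.006;1 0 0 -0.035 0;1 0 0 -0.03 0;1 0 0 -0.015 0;1 0 0 -0.007 0;1 0 0 0 0;1 0.008 0.0008 0 0;1 0.008 0.0008 0 0;1 0.006 0.0006 0 0;1 0.004 0.0004 0 0;1 0.004 0.0004 0 0;1 0 0 0 0'; python3 -m crank '1 0.002 0.0002 0 0'; python3 -m crank '1 0.002 0.0002 0 0'
```

```text
clock: 14.12
tool_pos: [0.4983, 0.1757, 0.0026]
ee_rot: [0.198, 1.57, 0.302]
ft_force: [0.5, -0.1, -0.1]
grip_width: 1.0
clock: 14.2
tool_pos: [0.4992, 0.1757, 0.0023]
ee_rot: [-3.055, 1.57, -2.95]
ft_force: [-0.5, 0.1, -0.4]
grip_width: 1.003
clock: 14.28
tool_pos: [0.5012, 0.1759, 0.0023]
ee_rot: [-2.971, 1.571, -2.866]
ft_force: [-0.3, -0.9, -0.5]
grip_width: 0.998
```

```bash
for i in 1; do python3 -m crank '1 0.002 0.0002 0 0'; done; python3 -m crank '1 0.002 0.0002 0 0'; python3 -m crank '1 0.0015 0.0001 0 0'
```

```text
clock: 14.37
tool_pos: [0.5033, 0.1762, 0.0023]
ee_rot: [-1.644, 1.571, -1.539]
ft_force: [0.0, -0.3, 0.3]
grip_width: 0.999
clock: 14.45
tool_pos: [0.5053, 0.1764, 0.0023]
ee_rot: [-2.355, 1.571, -2.25]
ft_force: [0.6, -0.5, 0.1]
grip_width: 1.001
clock: 14.53
tool_pos: [0.5069, 0.1765, 0.0023]
ee_rot: [-0.369, 1.571, -0.264]
ft_force: [0.5, 1.2, 0.2]
grip_width: 1.002
```

```bash
python3 -m crank '1 0.001 0.0001 0 0'; python3 -m crank '1 0.001 0.0001 0 0'; python3 -m crank '1 0.001 0.0001 0 0'
```

```text
clock: 14.62
tool_pos: [0.5079, 0.1765, 0.0023]
ee_rot: [-2.548, 1.571, -2.443]
ft_force: [0.8, 0.4, -0.6]
grip_width: 0.996
clock: 14.7
tool_pos: [0.5086, 0.1765, 0.0022]
ee_rot: [-2.717, 1.57, -2.612]
ft_force: [-3.0, -0.9, 1.8]
grip_width: 1.001
clock: 14.78
tool_pos: [0.5093, 0.1765, 0.0022]
ee_rot: [-2.755, 1.57, -2.651]
ft_force: [-4.7, -1.9, 3.3]
grip_width: 1.001
```

```bash
python3 - <<'E'
from h import *
im=robot.get_image("scene"); cv2.imwrite("pics/scene7.png",cv2.resize(im[200:370,280:480],None,fx=3.5,fy=3.5))
E
```

```text
(no output)
```

View pics/scene7.png

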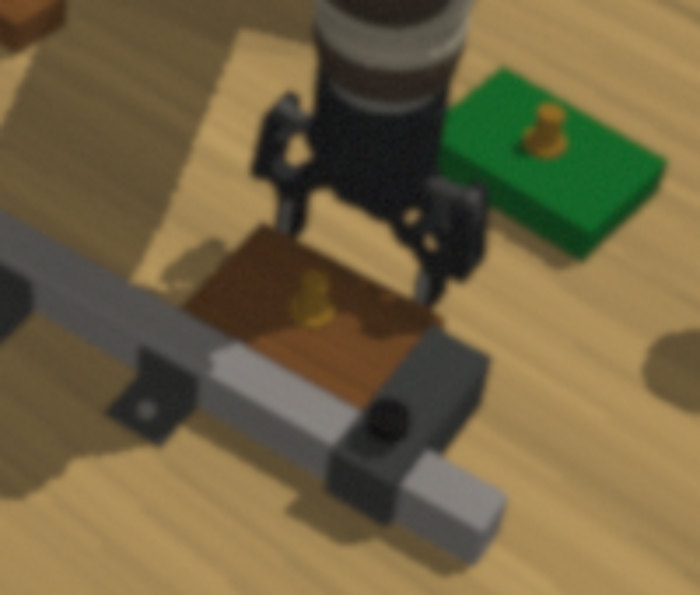

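Just made contact. I'll continue in 1 mm steps until it seats.

```bash
python3 -m crank '1 0.001 0.0001 0 0'; python3 -m crank '1 0.001 0.0001 0 0'
```

```text
clock: 14.92
tool_pos: [0.5102, 0.1766, 0.0022]
ee_rot: [-2.819, 1.57, -2.715]
ft_force: [-4.6, -2.9, 1.9]
grip_width: 1.001
clock: 15.0
tool_pos: [0.5114, 0.1767, 0.0022]
ee_rot: [-2.716, 1.57, -2.611]
ft_force: [-3.2, -2.2, 2.8]
grip_width: 1.0
```

```bash
python3 -m crank '1 0.001 0.0001 0 0'; python3 -m crank '1 0.001 0.0001 0 0'
```

```text
clock: 15.08
tool_pos: [0.5118, 0.1768, 0.0022]
ee_rot: [-3.05, 1.569, -2.945]
ft_force: [-13.0, -2.5, 8.9]
grip_width: 1.002
clock: 15.17
tool_pos: [0.5118, 0.1768, 0.0021]
ee_rot: [-3.098, 1.567, -2.993]
ft_force: [-19.1, -1.7, 13.1]
grip_width: 0.998
```

Seated: 19 N with no further motion. Backing off and lifting clear to check.

```bash
python3 -m crank '1 -0.006 -0.0006 0 0;1 -0.015 -0.0015 0 0;1 -0.02 -0.002 0 0;1 0 0 0.03 0;1 0 0 0.04 0;1 0 0 0.04 0;1 0 -0.04 0.03 0;1 0 -0.04 0.02 0;1 0 -0.04 0 0;1 0 -0.04 0 0;1 0 -0.04 0 0;1 0 -0.04 0 0;1 0 -0.04 0 0;1 0 0 0 0;1 0 0 0 0'; python3 - <<'E'
from h import *
for n in("top","scene"):
    im=robot.get_image(n)
    print(n,quad(n,"plinth_mid",np.array([.567,.188])))
    for l,z in(("corner",.015),("plinth_mid",.015),("small_mid",.015),("finial",0),("jar",0)):
        print(l,[(round(r["score"],2),ray(n,r["location"],z).round(4)[:2]) for r in robot.tip_of(l,n)[:3]])
    if n=="top": cv2.imwrite("pics/top8.png",cv2.resize(im[160:260,160:310],None,fx=5,fy=5,interpolation=cv2.INTER_CUBIC))
    else: cv2.imwrite("pics/scene8.png",cv2.resize(im[220:350,310:450],None,fx=4.5,fy=4.5,interpolation=cv2.INTER_CUBIC))
E
```

```text
clock: 16.42
tool_pos: [0.473, -0.0995, 0.1559]
ee_rot: [-0.151, 1.57, -0.05]
ft_force: [1.1, 0.3, 0.6]
grip_width: 1.001
top (array([0.5681115 , 0.18337593, 0.10605374]), np.float64(0.21719048288578185))
corner [(0.98, array([0.5995, 0.2593]))]
plinth_mid [(0.72, array([0.5561, 0.1853])), (0.58, array([0.3594, 0.2058]))]
small_mid []
finial [(0.84, array([0.3859, 0.3864])), (0.32, array([ 0.4128, -0.4285]))]
jar [(0.9, array([ 0.4175, -0.4279]))]
scene (array([0.5537957 , 0.1755732 , 0.41407425]), np.float64(3.4578923197779563))
corner [(0.62, array([0.6025, 0.252 ]))]
plinth_mid [(0.82, array([0.5595, 0.1753])), (0.77, array([ 0.3098, -0.1472])), (0.76, array([0.3471, 0.2079]))]
small_mid [(0.72, array([ 0.4766, -0.1537]))]
finial [(0.93, array([0.3793, 0.3913]))]
jar [(0.65, array([ 0.4032, -0.4432]))]
```

View pics/top8.png

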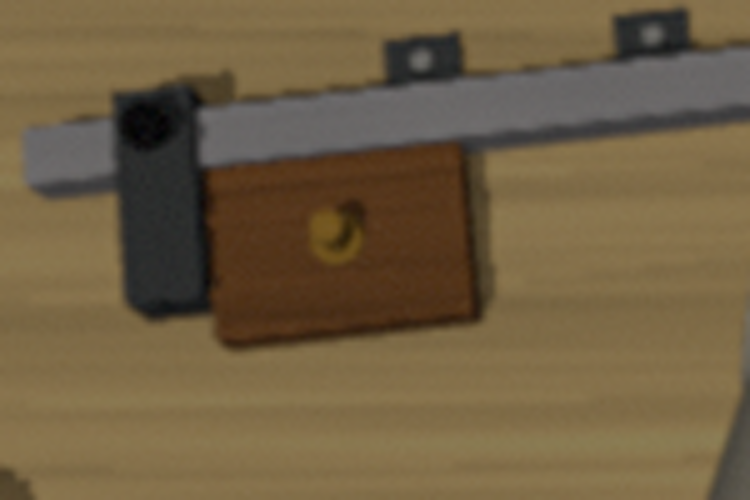

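View pics/scene8.png

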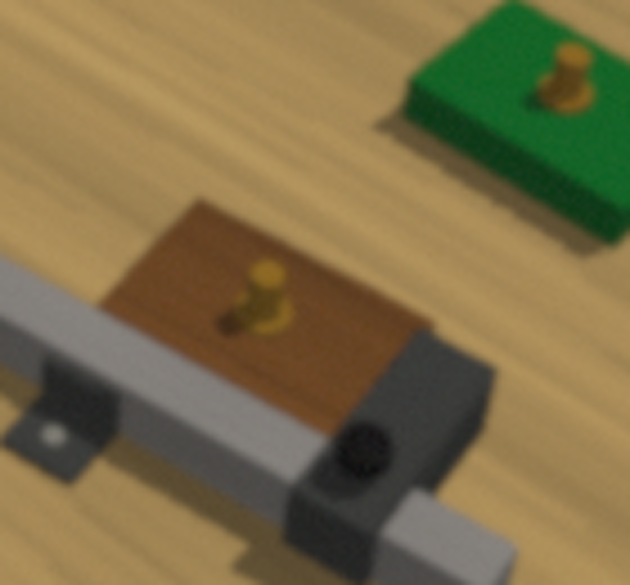

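Both views show the plinth seated against the fence and next to the stop. I'll check the end gap numerically from pixel profiles, using the stop's sharp edges.

```bash
python3 - <<'E'
from h import *
im=np.mean([robot.get_image("top").astype(float) for _ in range(4)],0)
for r in(200,206,212,218): print(r,"cols196-208",[tuple(int(v) for v in im[r,c]) for c in range(196,209)])
for c in(210,230,250): print(c,"rows176-200",[tuple(int(v) for v in im[r,c]) for r in range(180,202,1)])
# expected pixels for centre at several y-gaps: top-left edge of plinth, stop bottom edge
q=quad("top","plinth_mid",np.array([.567,.188]))[0]; print(q)
ms=robot.cut_out("corner","top"); print([(round(r["score"],2),r["mask"].sum()) for r in ms])
E
```

```text
200 cols196-208 [(42, 44, 43), (45, 44, 44), (41, 42, 39), (27, 26, 24), (15, 17, 21), (13, 23, 39), (16, 34, 56), (22, 46, 74), (27, 53, 83), (27, 53, 84), (23, 51, 83), (26, 54, 84), (27, 54, 85)]
206 cols196-208 [(44, 45, 43), (44, 44, 43), (43, 43, 42), (35, 34, 33), (23, 24, 23), (13, 20, 33), (14, 33, 54), (23, 47, 76), (26, 52, 83), (26, 51, 84), (25, 52, 83), (28, 53, 84), (27, 54, 84)]
212 cols196-208 [(44, 44, 43), (44, 45, 43), (45, 45, 43), (39, 40, 38), (27, 25, 23), (13, 17, 22), (15, 29, 49), (21, 45, 73), (24, 52, 82), (25, 52, 82), (25, 50, 81), (26, 52, 82), (25, 51, 82)]
218 cols196-208 [(43, 45, 44), (44, 44, 43), (43, 43, 42), (39, 40, 37), (28, 28, 26), (19, 25, 32), (23, 45, 66), (25, 53, 80), (28, 53, 84), (28, 53, 84), (24, 51, 82), (25, 51, 82), (25, 51, 82)]
210 rows176-200 [(70, 76, 81), (103, 103, 105), (105, 105, 107), (102, 102, 104), (102, 102, 104), (103, 102, 105), (103, 103, 106), (102, 103, 105), (103, 103, 106), (103, 103, 106), (104, 104, 106), (95, 95, 96), (59, 64, 74), (29, 51, 82), (24, 54, 87), (28, 57, 89), (27, 55, 86), (25, 52, 81), (25, 50, 78), (26, 52, 82), (26, 54, 84), (24, 52, 83)]
230 rows176-200 [(104, 104, 106), (101, 101, 103), (100, 101, 104), (104, 104, 106), (103, 103, 106), (103, 103, 105), (102, 103, 104), (103, 103, 104), (103, 103, 105), (93, 93, 94), (52, 58, 70), (26, 49, 78), (26, 52, 85), (27, 55, 88), (27, 56, 88), (24, 51, 82), (24, 49, 78), (25, 52, 83), (27, 53, 85), (24, 48, 76), (13, 33, 56), (15, 31, 49)]
250 rows176-200 [(104, 104, 106), (104, 104, 106), (104, 105, 107), (105, 105, 107), (105, 105, 108), (107, 106, 109), (102, 102, 104), (82, 83, 87), (45, 55, 73), (24, 49, 79), (25, 52, 84), (28, 55, 87), (27, 55, 87), (25, 51, 81), (25, 50, 80), (25, 53, 84), (26, 54, 85), (27, 54, 85), (27, 54, 86), (27, 55, 86), (28, 55, 86), (26, 54, 85)]
[0.56796213 0.18377932 0.09424077]
[(0.79, np.int64(796))]
```

The fence side is flush along its length. The end profile suggests a residual gap of up to about 2 mm at the stop, so a gentle second end nudge is worthwhile.

```bash
python3 -m crank '0 0.0072 0.0121 0 -0.1122;0 0.0072 0.0121 0 -0.1122;0 0.0072 0.0121 0 -0.1122;0 0.0072 0.0121 0 -0.1122;0 0.0072 0.0121 0 -0.1122;0 0.0072 0.0121 0 -0.1122;0 0.0072 0.0121 0 -0.1122;0 0.0072 0.0121 0 -0.1122;0 0.0072 0.0121 0 -0.1122;0 0.0072 0.0121 0 -0.1122;0 0.0072 0.0121 0 -0.1122;0 0.0072 0.0121 0 -0.1122;0 0.0072 0.0121 0 -0.1122;0 0.0072 0.0121 0 -0.1122;0 0 0 0 0;0 0 0 0 0'; python3 -c "
from h import *
s,M=jaw();print(M[:,1],s['q'].round(2),s['tool_pos'])"
```

```text
clock: 18.75
tool_pos: [0.5735, 0.0721, 0.1556]
ee_rot: [-1.398, 1.57, -2.861]
ft_force: [-0.4, -0.3, 0.3]
grip_width: 0.503
[ 9.94143209e-01  1.08068651e-01 -6.67753486e-04] [ 0.13  0.14  0.09  1.52 -0.    1.59] [0.57354397 0.0720844  0.15556941]
```

```bash
python3 -m crank '0 0 0 -0.035 0;0 0 0 -0.035 0;0 0 0 -0.035 0;0 0 0 -0.025 0;0 0 0 -0.013 0;0 0 0 -0.007 0;0 0 0 0 0;0 -0.001 0.01 0 0;0 -0.001 0.01 0 0;0 -0.0006 0.006 0 0;0 -0.0002 0.003 0 0;0 -0.0002 0.002 0 0;0 0 0 0 0'; python3 -m crank '0 -0.0001 0.001 0 0'; python3 -m crank '0 -0.0001 0.001 0 0'
```

```text
clock: 19.83
tool_pos: [0.5707, 0.1035, 0.0063]
ee_rot: [1.711, 1.57, 0.246]
ft_force: [-0.1, -0.9, 0.0]
grip_width: 0.502
clock: 19.92
tool_pos: [0.5705, 0.1039, 0.0061]
ee_rot: [0.842, 1.571, -0.624]
ft_force: [-0.1, -1.0, -0.6]
grip_width: 0.508
clock: 20.0
tool_pos: [0.5704, 0.1047, 0.006]
ee_rot: [-0.524, 1.571, -1.991]
ft_force: [-1.0, 0.5, 0.1]
grip_width: 0.501
```

```bash
python3 -m crank '0 -0.0001 0.001 0 0'; python3 -m crank '0 -0.0001 0.001 0 0';  python3 -m crank '0 -0.0001 0.0005 0 0'
```

```text
clock: 20.08
tool_pos: [0.5703, 0.1057, 0.0059]
ee_rot: [-0.333, 1.571, -1.8]
ft_force: [0.2, 0.6, 0.2]
grip_width: 0.497
clock: 20.17
tool_pos: [0.5701, 0.1067, 0.0059]
ee_rot: [-1.065, 1.571, -2.531]
ft_force: [0.5, 0.8, -0.5]
grip_width: 0.502
clock: 20.25
tool_pos: [0.57, 0.1073, 0.0059]
ee_rot: [-1.881, 1.571, 2.936]
ft_force: [0.2, -0.3, -0.1]
grip_width: 0.499
```

```bash
python3 -m crank '0 0 0.0005 0 0'; python3 -m crank '0 0 0.0005 0 0'
```

```text
clock: 20.33
tool_pos: [0.57, 0.1078, 0.0059]
ee_rot: [-1.693, 1.571, 3.124]
ft_force: [0.6, -0.1, -1.0]
grip_width: 0.503
clock: 20.42
tool_pos: [0.5701, 0.1078, 0.0059]
ee_rot: [-0.119, 1.57, -1.586]
ft_force: [-0.4, -4.9, 0.5]
grip_width: 0.502
```

```bash
python3 -m crank '0 0 0.0005 0 0'; python3 -m crank '0 0 0.0005 0 0'
```

```text
clock: 20.5
tool_pos: [0.5701, 0.1079, 0.0059]
ee_rot: [-0.146, 1.569, -1.613]
ft_force: [-0.2, -8.4, 1.5]
grip_width: 0.502
clock: 20.58
tool_pos: [0.57, 0.1079, 0.0059]
ee_rot: [-0.137, 1.568, -1.604]
ft_force: [0.2, -10.8, 1.6]
grip_width: 0.502
```

```bash
python3 -m crank '0 0 0.0005 0 0'
```

```text
clock: 20.67
tool_pos: [0.57, 0.1079, 0.0059]
ee_rot: [-0.127, 1.567, -1.594]
ft_force: [-0.8, -13.4, 2.4]
grip_width: 0.499
```

The end is hard against the stop: 13 N at y = 0.1079, the same place as the first push, so there is no gap. Moving clear for a last numeric check before handing in.

```bash
python3 -m crank '0 0 -0.006 0 0;0 0.002 -0.02 0 0;0 0.002 -0.02 0 0;0 0 0 0.03 0;0 0 0 0.04 0;0 0 0 0.04 0;0 -0.03 -0.03 0.02 0;0 -0.03 -0.03 0.02 0;0 -0.03 -0.03 0 0;0 0 -0.03 0 0;0 0 0 0 0;0 0 0 0 0'; python3 - <<'E'
from h import *
im=np.mean([robot.get_image("top").astype(float) for _ in range(4)],0)
print(quad("top","plinth_mid",np.array([.567,.188])))
for r in(200,206,212): print(r,[int(im[r,c,2]) for c in range(196,207)])
for c,a in((210,186),(230,184),(250,182)): print(c,[int(im[r,c,0]) for r in range(a,a+12)])
for l,z in(("small_mid",.015),("finial",0),("jar",0),("corner",.015)): print(l,[ray("top",r["location"],z).round(3)[:2] for r in robot.tip_of(l,"top")[:2]])
s=robot.sense(); print(s["tool_pos"],s["ft_force"])
E
```

```text
clock: 21.67
tool_pos: [0.4912, -0.05, 0.1519]
ee_rot: [1.823, 1.57, 0.354]
ft_force: [0.2, 0.4, -0.6]
grip_width: 0.501
(array([0.56826331, 0.18408564, 0.09370264]), np.float64(0.3529382738126012))
200 [45, 44, 40, 25, 20, 40, 56, 77, 86, 85, 85]
206 [44, 44, 43, 31, 23, 34, 56, 77, 84, 86, 85]
212 [44, 45, 43, 40, 25, 24, 49, 75, 83, 82, 82]
210 [105, 104, 105, 106, 106, 98, 62, 29, 26, 27, 29, 26]
230 [106, 105, 104, 105, 105, 94, 57, 25, 27, 27, 28, 27]
250 [106, 107, 107, 108, 103, 84, 45, 23, 25, 29, 27, 27]
small_mid [array([ 0.475, -0.16 ])]
finial [array([0.381, 0.39 ])]
jar [array([ 0.413, -0.431])]
corner [array([0.608, 0.258])]
[ 0.49141481 -0.04837708  0.15123825] [-0.58604994  0.03856057 -0.35890367]
```

```bash
python3 -c "
from station import robot
print(robot.finish_job())"
```

```text
the job is handed in; nothing more can be done
None
```

I pushed the larger brown plinth against the fence and up to the stop, moved the arm clear, and handed the job in at about 22 s. No verdict was reported.

**How it was pushed:** I used the open fingers on its near long side, then the half-open fingers on its right end. I then pressed it onto the fence until it seated at 19 N, and nudged the end once more at 13 N.

**Last checks:**
- **Fence side:** the top view shows no gap along the fence. The fitted plinth angle is 0.094 rad against 0.103 for the fence, within the 0.03 rad limit.
- **Stop end:** the second end nudge met hard contact at the same place as the first, to within 0.1 mm, so the end is up against the stop.
- **Other things:** the finial and jar still measure where they were. The small plinth reads about 5 mm off, which is network noise, since nothing went near it.
- **Robot:** it was clear of everything, with the wrist force near zero.

**Doubtful points:**
- **Images against contact:** the image estimates of the corner put the end about 5 mm from the stop, and the edge profile suggested up to 2 mm. I trusted the contact instead, because the network's corner estimate scatters by several mm.
- **First end push:** it peaked at 37 N, close to the roughly 40 N at which the stop slips. The tool did not move forward while that force built up, and the stop reads the same place as at the start within that scatter.

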